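# Draw the spring gate to the marker and hold it open over the tray

### The arm

A 7-joint arm with a two-finger parallel gripper is mounted at the origin on the work surface. World frame = base frame: x ahead of the robot, y to its left, z up, the work surface at z = 0. Lengths are in m, angles in rad, forces in N, time in s.
With the tool pointing down it reaches from about 0.425 to 0.875 m from the base axis. Payload 4.7 kg.
Tool frame: the origin (TCP) lies on the centre line of the jaws, within the pads' length; the fingertips stand 14 mm ahead of it and the grasp point (between the pads) lies 5 mm behind it; z points along the fingers, y is the line along which they close (so a half turn about z gives the same grasp; the last joint's range is limited). The gripper opens to 87 mm and grips with 3 to 60 N. Pads are 19 mm wide; open, the fingers measure 117 mm over their backs; the gripper's body (75 mm by 190 mm) begins 51 mm behind the grasp point.
Start: joints at [-1.188, 0.321, -0.07, 1.45, 0.023, 1.371, -0.057], TCP at [0.234, 0.606, 0.237] pointing down, gripper open.
Joint ranges: [-2.86, 2.86], [-0.3, 2.09], [-1.38, 1.24], [0.06, 2.45], [-1.56, 4.7], [0.09, 2.05], [-2.69, 2.69]. Speed limits (rad/s): [2.57, 2.57, 3.14, 3.14, 3.14, 3.14, 3.14].

### API

Orientations are given as a rotation vector (axis times angle).
In Python, from bench import ctrl gives the robot as it stands.
- The arm moves only by the tool send_rows, never from a script. Its argument "steps" is a list of rows, each an object of numbers: "tx", "ty", "tz": the shift along the tool's x, y, z in units of 60 mm (1.0 is 60 mm); "turn": the turn about the tool's z in units of 8 degrees (1.0 is 8 degrees); "grip": the opening, from 0 (shut) to 1 (fully open). A call has 1 to 12 rows; each row shifts and turns the commanded pose from where the row before left it, along the tool's axes as they then stand; what a row does not reach is not made up. A row lasts 1/8 s, in which the tool goes at most 62.5 mm and 10.7 degrees, less where a joint would pass 70% of its speed; a pose out of reach is approached as far as the arm can. A call is refused whole if a number of a shift passes 1 or a number of a turn 1, either way. A call with a gripper value outside its range is refused whole. The fingers move at their own pace and stop on an object; "newtons" is the grip in N (left out, the last holds). Time passes only in rows, so rows that do not move let the fingers close. It gives the time, the measured TCP pose, the force, the opening and the grip force at its end, in the units of the state.
- ctrl.get_state(): the state, without advancing time (a new reading comes with each control period).
- ctrl.get_image(name): name is "scene" or "side" or "wrist"; returns a dict with "pixels" (480x640x3 uint8, red, green, blue), "K" (3x3 intrinsics, pixels), "cam_to_world" (4x4, takes a point from camera to world coordinates); the wrist camera has in their place "T_tool_cam" (4x4, takes a point from camera to tool coordinates, whose origin is the TCP and whose axes are the flange's). Camera axes: x right, y down, z forward; pixel columns grow to the right and rows downward; lengths in m; the calibration is good to about 2 mm. A picture is of the moment at which its call begins: read the wrist's pose just before it. There is no depth.
- ctrl.close_job(): hands the job in; it is judged then, once.
The state is a dict: "time": time; "joint_positions": joint angles; "qd": joint speeds; "joint_torque": joint torques, N m; "position": TCP position; "tool_rot": TCP orientation; "ft_force": force on the tool from outside, world axes, zero at the start; "torque": the same for the moment, N m; "grip_width": opening from 0.0 (shut) to 1.0 (fully open); "grip_force": force on a finger pad.
Only numpy, scipy, OpenCV 4.12 (cv2) and the standard library are available. Lean on these libraries where they do the work, as an engineer would, in place of code of your own. Each camera call takes 0.05 s, during which the arm holds its last target. There are 200 camera calls.

### The job

Slide the small tray along its lane, under the bridge of the ball dispenser, until it is fully home against the stop at the end. Then pull the dispenser's spring-return gate out by its upright peg until the gate's pointer lines up with the marker clip on the rule, so that all three steel balls drop into the tray, and finish while still holding the gate there with the fingers: do not let go. Leave the other things on the bench where they are.

Things in the scene. Friction and masses are not known exactly. Their poses are not given: they have to be found in the camera images.
- dispenser: Fixed plywood ball dispenser; place and yaw vary. Origin on the bench surface below the magazine's centre; x points away from the gate's peg (at yaw 0 away from the robot), y along the lane to the stop, z up. Baseboard x +/-80, y -290 to +70, 10 mm thick. Lane rails along y: inner faces x = +/-40, tops 24 above the bench. Stop face at y = 38.5, top 40 mm high.
- dock (a point): Point on the top of the baseboard (10 mm above the bench) below the centre of the magazine, axes as the dispenser's. The tray is fully home when its origin is here, its leading wall against the stop.
- bridge (a point): Centre of the underside of the bridge deck, 60 mm above the bench. Deck x +/-68, y +/-40 mm from here, top 8 mm higher; legs at x = +/-62 outside the rails.
- magazine_top (a point): Centre of the mouth of the clear square magazine, 150 mm above the bench; 36 mm wide outside, 26 mm inside. It stands on the deck over a square hole and holds the balls on the gate.
- tray: Loose open aluminium tray 76 x 76 x 38 mm high, walls about 4 mm, 0.1 to 0.25 kg, in the lane with 2 mm play each side, 100 to 150 mm short of home, axes along the dispenser's. Origin centre of its underside. An arm on its trailing (-y) wall carries an upright grip. Slid along +y it runs under the bridge (12 mm clear) to the stop; the grip stays outside the bridge.
- tray_in (a point): Centre of the tray's inner floor, 4 mm above its underside.
- tray_grip (a point): Point on the axis of the tray's upright wooden grip, 88 mm from the tray's centre towards its own -y, 64 mm above the tray's underside (the grip's top is at 84). The grip is 12 mm thick in x and 24 mm wide in y; fingers can close on it along x.
- gate: Steel gate 32 mm wide, 6 thick, top 75 mm above the bench, under the magazine. It slides along the dispenser's -x (towards its peg), stroke 0 to 70 mm; a spring draws it shut: about 4 N shut, 110 N/m more as drawn (10 N at 55 mm). Balls begin to drop at about 20 mm, all fall by 33 mm. Origin: the dispenser's origin when shut, same axes.
- gate_grip (a point): Point on the axis of the gate's upright wooden peg (diameter 16 mm, from 75 to 130 mm above the bench), 110 mm above the bench; 90 mm from the magazine's centre towards the dispenser's -x when shut. To pull the gate, pinch the peg from above or hook it.
- pointer (a point): Tip of the gate's pointer, a 4 mm wide steel finger that reaches from the gate to the edge of the rule and travels with the gate; 82 mm above the bench.
- marker: Dark steel clip fixed on the aluminium rule (18 mm wide, along x at y = 44, x -145 to +35, top 68 mm above the bench, dispenser's frame). Upright fin 4 mm thick in x, 16 in y, top 16 mm above the rule. Origin under the fin's middle plane, axes as the dispenser's. At the mark the pointer's x equals the marker's: 36 to 54 mm of pull, different each time.
- ball0_center (a point): Centre of one of three equal steel balls, diameter 22 mm, about 43 g, stacked in the magazine on the gate.
- ball1_center (a point): Centre of one of three equal steel balls, diameter 22 mm, about 43 g, stacked in the magazine on the gate.
- ball2_center (a point): Centre of one of three equal steel balls, diameter 22 mm, about 43 g, stacked in the magazine on the gate.
- jar: Bystander: closed jar, 68 mm across, 95 mm high. Origin centre of its underside.
- tape: Bystander: tape measure, 70 x 36 x 62 mm high. Origin centre of its underside.
- driver: Bystander: screwdriver, 200 mm long, lying on the bench. Origin on its underside, near its middle.
There are look-alikes about, which are no part of the job. What is shaped like the tray but red or turquoise is not meant.

How it is judged:
By the outcome, as a careful person would: the job done as asked, in the order asked, and still so for the second after the job is handed in, while the arm keeps its last pose, push and grip.
It also fails if it takes over 45 s, if anything falls off the work surface, if the arm or the gripper's body presses on something with over 40 N, if the wrist force passes 120 N, or if a joint passes its speed limit or range.

## Working session

There is one attempt and no reset: what is moved stays moved. The work goes in short steps, Python scripts to look and compute and a tool call to move; the robot and the scene stay as the last step left them, time stands still between calls to the robot, and variables do not carry over. Pictures are saved under pics/ and viewed, at most 10 in all, crops included, and the job is handed in when it is done.

Besides the shell and the picture viewer there is one more tool, called by a JSON object that holds its "method" and its "body", one argument or row to a line. send_rows: Moves the arm, as the interface text tells. Its arguments: {"type":"object","properties":{"steps":{"type":"array"},"newtons":{"type":"number"}},"required":["steps"]}

```bash
mkdir -p pics; cat > h.py <<'E'
import numpy as np, cv2, pickle
from bench import ctrl
def snap(n,f):
    s=ctrl.get_state(); i=ctrl.get_image(n)
    cv2.imwrite(f'pics/{f}.png',cv2.cvtColor(i['pixels'],cv2.COLOR_RGB2BGR))
    i['state']=s; pickle.dump(i,open(f'pics/{f}.pkl','wb')); return i
def load(f): return pickle.load(open(f'pics/{f}.pkl','rb'))
def T(i):
    if 'cam_to_world' in i: return np.array(i['cam_to_world'])
    s=i['state']; M=np.eye(4); M[:3,:3]=cv2.Rodrigues(np.array(s['tool_rot'],float))[0]; M[:3,3]=s['position']
    return M@np.array(i['T_tool_cam'])
def ray(i,u,v):
    M=T(i); d=M[:3,:3]@np.linalg.inv(i['K'])@[u,v,1]; return M[:3,3],d
def atz(i,u,v,z):
    o,d=ray(i,u,v); return o+d*(z-o[2])/d[2]
def proj(i,P):
    M=np.linalg.inv(T(i)); p=(M[:3,:3]@np.atleast_2d(P).T+M[:3,3:]); q=np.array(i['K'])@p; return (q[:2]/q[2]).T
E
python3 - <<'E'
from h import *
a=snap('scene','s0');b=snap('side','d0');w=snap('wrist','w0')
A=[cv2.imread(f'pics/{x}0.png') for x in 'sd']
for i in (a,b,w): print(np.round(T(i),3).tolist(),np.array(i['K'])[0,0])
print(ctrl.get_state())
E
```

```text
[[-0.35, 0.801, -0.485, 1.054], [0.937, 0.304, -0.173, 0.177], [0.009, -0.515, -0.857, 0.966], [0.0, 0.0, 0.0, 1.0]] 484.5439956214541
[[0.701, -0.532, 0.476, -0.072], [-0.713, -0.527, 0.461, -0.643], [0.005, -0.663, -0.749, 1.127], [0.0, 0.0, 0.0, 1.0]] 520.8538798098789
[[0.36, 0.893, 0.269, 0.16], [0.933, -0.345, -0.105, 0.636], [-0.001, 0.289, -0.957, 0.384], [0.0, 0.0, 0.0, 1.0]] 351.38224270846115
{'time': 0.15, 'joint_positions': array([-1.1879133 ,  0.32167859, -0.07008481,  1.45140101,  0.02259898,
        1.3707571 , -0.05687861]), 'qd': array([-7.14119698e-04, -1.99633626e-03,  6.86688156e-04, -2.95054431e-03,
       -1.63012712e-03,  7.43166683e-05,  5.90758276e-04]), 'joint_torque': array([-1.76895026e-05, -4.91795576e+01, -4.04532831e-01, -3.12883008e+01,
       -6.39166846e-02,  4.03318880e-02,  1.01242974e-04]), 'position': array([0.23421408, 0.60592183, 0.23569279]), 'tool_rot': array([-5.75901203e-01, -3.08816660e+00,  2.27064332e-03]), 'ft_force': array([-0.29311926,  0.05093374,  0.34565154]), 'torque': array([-0.04937529,  0.00748206,  0.0274299 ]), 'grip_force': 0.0, 'grip_width': 0.9988888820927628}
```

View pics/s0.png

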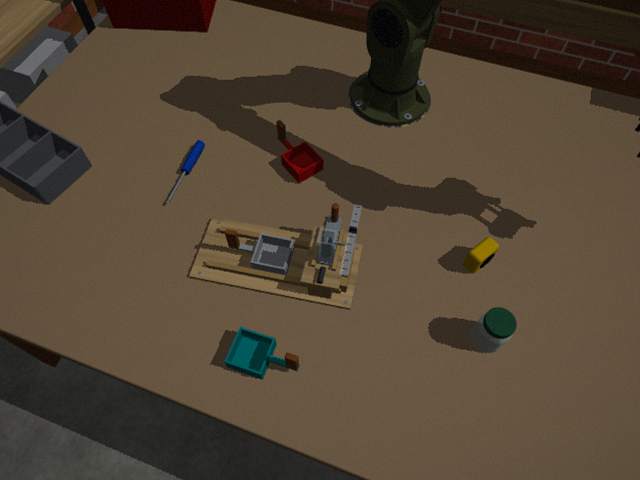

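View pics/d0.png

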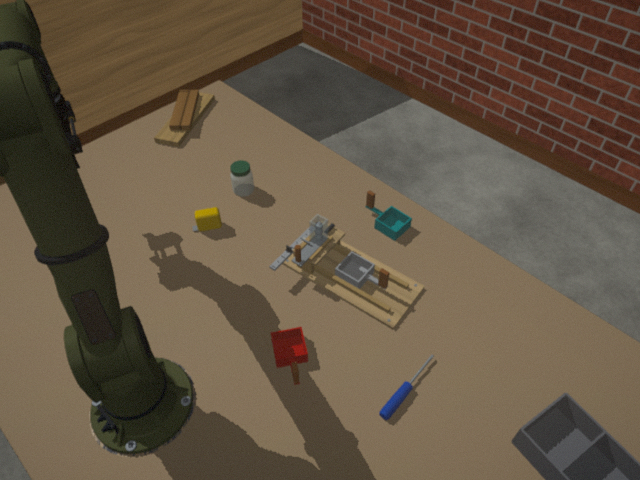

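The scene view shows three tray shapes: red at (302,162), turquoise at (251,353), and grey aluminium at (272,254). Only the grey one lies in the lane and fits the description; its grip is at (232,239). The peg is near (334,212). I'll check with enlarged crops.

```bash
python3 - <<'E'
from h import *
a=cv2.imread('pics/s0.png')[195:315,180:380]; cv2.imwrite('pics/s0c.png',cv2.resize(a,None,fx=4,fy=4,interpolation=cv2.INTER_CUBIC))
a=cv2.imread('pics/d0.png')[205:330,260:430]; cv2.imwrite('pics/d0c.png',cv2.resize(a,None,fx=4.6,fy=4.6,interpolation=cv2.INTER_CUBIC))
E
```

```text
(no output)
```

View pics/s0c.png

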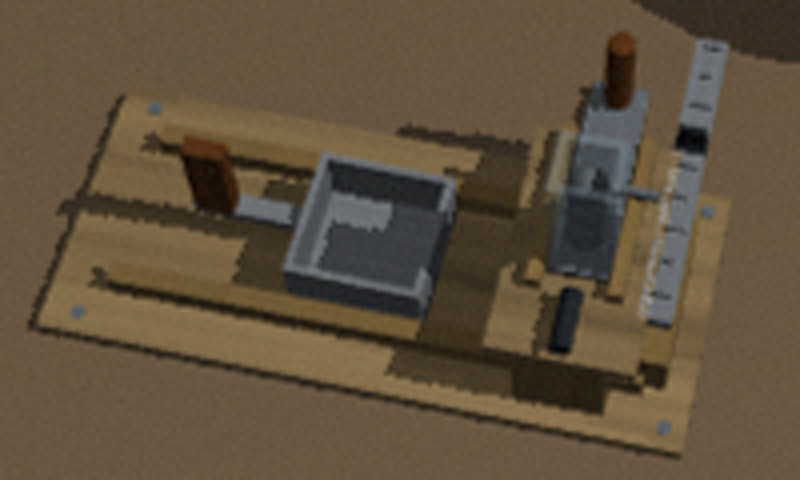

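View pics/d0c.png

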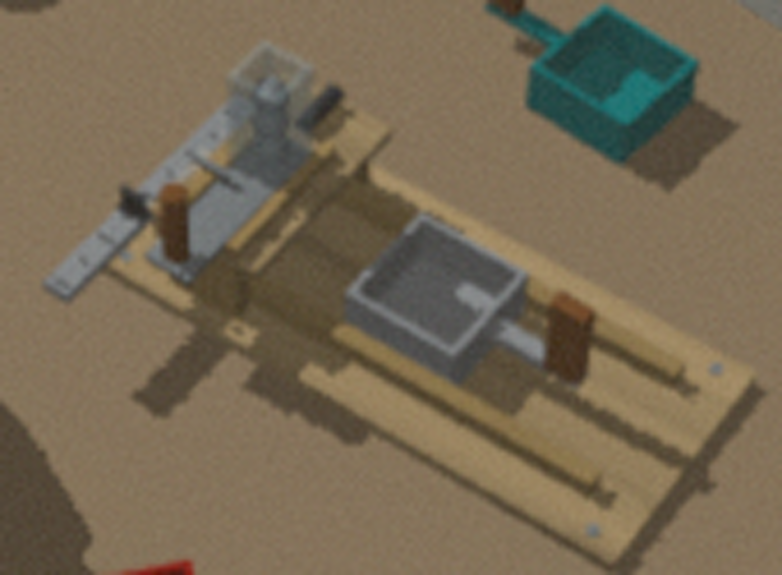

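The grey tray with its 84 mm wooden grip sits in the lane, so it is the right one. Next I fit the dispenser pose and the tray offset to the landmarks in both views.

```bash
cat > fit.py <<'E'
from h import *
from scipy.optimize import least_squares
S=load('s0');D=load('d0')
s=lambda u,v:(179.6+u/4,194.6+v/4); d=lambda u,v:(259.6+u/4.6,204.6+v/4.6)
R=[(S,s(124,95),(-80,-290,10),0),(S,s(32,323),(80,-290,10),0),(S,s(682,452),(80,70,10),0),(S,s(728,197),(-80,70,10),0),
(S,s(621,40),(-90,0,130),0),(S,s(697,40),(-145,35,68),0),(S,s(728,42),(-145,53,68),0),
(D,d(615,560),(-80,-290,10),0),(D,d(752,375),(80,-290,10),0),(D,d(174,190),(-90,0,130),0),(D,d(45,285),(-145,53,68),0),(D,d(68,297),(-145,35,68),0),
(D,d(270,72),(0,0,150),0),
(S,s(322,156),(-38,38-76,48),1),(S,s(456,181),(-38,38,48),1),(S,s(287,268),(38,-38,48),1),(S,s(208,143),(0,-88,94),1),
(D,d(426,217),(38,38,48),1),(D,d(346,292),(-38,38,48),1),(D,d(525,272),(38,-38,48),1),(D,d(452,352),(-38,-38,48),1),(D,d(572,303),(0,-88,94),1)]
def w(p,q,t):
    q=np.array(q,float)/1e3; q[1]+=t*p[3]; c,n=np.cos(p[2]),np.sin(p[2])
    return np.array([p[0]+c*q[0]-n*q[1],p[1]+n*q[0]+c*q[1],q[2]])
f=lambda p:np.concatenate([proj(i,w(p,q,t))[0]-uv for i,uv,q,t in R])
r=least_squares(f,[.6,.2,0,-.12],loss='soft_l1')
if __name__=='__main__':
    p=r.x
    print(p,np.degrees(p[2])); print(np.round(f(p).reshape(-1,2),1).tolist())
    print('grip',w(p,(0,-88,74),1),'peg',w(p,(-90,0,110),0), 'mag', w(p,(0,0,150),0))
    for i,uv in((S,s(692,128)),(D,d(128,188))):
        z=atz(i,*uv,.084)-w(p,(0,0,84),0); c,n=np.cos(p[2]),np.sin(p[2]); print('marker local',c*z[0]+n*z[1],-n*z[0]+c*z[1])
    st=ctrl.get_state(); M=cv2.Rodrigues(np.array(st['tool_rot']))[0]; print(np.round(M,3).tolist(),st['position'])
E
python3 fit.py
```

```text
[ 0.58218148  0.02102253  0.14899762 -0.11721042] 8.536935035316873
[[1.1, -2.6], [0.8, -0.3], [-0.4, -0.4], [0.4, -0.3], [-0.2, 0.0], [-0.3, -1.0], [-0.2, -0.2], [0.1, 0.6], [1.5, -1.0], [0.0, 0.0], [-0.2, -1.2], [0.1, -0.6], [0.3, -0.6], [0.4, -1.2], [0.1, -1.3], [-0.4, 0.2], [-1.0, 1.3], [-1.6, -1.9], [-0.4, -0.4], [0.5, -1.0], [0.6, 0.2], [0.3, -0.6]]
grip [ 0.61264434 -0.18191424  0.074     ] peg [0.49317865 0.0076623  0.11      ] mag [0.58218148 0.02102253 0.15      ]
marker local -0.07350552821502565 0.044273045337695674
marker local -0.07414592348358334 0.04824925790612304
[[-0.933, 0.36, -0.0], [0.36, 0.933, -0.001], [-0.0, -0.001, -1.0]] [0.23421408 0.60592183 0.23569279]
```

```bash
cat > plan.py <<'E'
import sys; from h import *
# plan.py x y z yaw(deg, of tool y) : rows from measured pose
x,y,z,yaw=map(float,sys.argv[1:5])
s=ctrl.get_state(); M=cv2.Rodrigues(np.array(s['tool_rot']))[0]; p=np.array(s['position'])
a=np.degrees(np.arctan2(M[1,1],M[0,1])); dt=(a-yaw+180)%360-180
g=np.array([x,y,z]); n=max(int(np.ceil(np.linalg.norm(g-p)/.058)),int(np.ceil(abs(dt)/8)),1)
print('turn total',dt,'rows',n,'shift',g-p)
for k in range(n):
    t=np.radians(a-dt*k/n); Y=[np.cos(t),np.sin(t)]; X=[-Y[1],Y[0]]; d=(g-p)/n/.06
    print('{"tx":%.2f,"ty":%.2f,"tz":%.2f,"turn":%.2f}'%(d[:2]@X,d[:2]@Y,-d[2],dt/n/8),end=',')
E
python3 plan.py .6126 -.1819 .22 8.54
```

```text
turn total 60.33290711682238 rows 16 shift [ 0.37838592 -0.78782183 -0.01569279]
{"tx":-0.66,"ty":-0.62,"tz":0.02,"turn":0.47},{"tx":-0.70,"ty":-0.58,"tz":0.02,"turn":0.47},{"tx":-0.74,"ty":-0.53,"tz":0.02,"turn":0.47},{"tx":-0.77,"ty":-0.48,"tz":0.02,"turn":0.47},{"tx":-0.80,"ty":-0.43,"tz":0.02,"turn":0.47},{"tx":-0.83,"ty":-0.38,"tz":0.02,"turn":0.47},{"tx":-0.85,"ty":-0.32,"tz":0.02,"turn":0.47},{"tx":-0.87,"ty":-0.26,"tz":0.02,"turn":0.47},{"tx":-0.89,"ty":-0.21,"tz":0.02,"turn":0.47},{"tx":-0.90,"ty":-0.15,"tz":0.02,"turn":0.47},{"tx":-0.91,"ty":-0.09,"tz":0.02,"turn":0.47},{"tx":-0.91,"ty":-0.03,"tz":0.02,"turn":0.47},{"tx":-0.91,"ty":0.03,"tz":0.02,"turn":0.47},{"tx":-0.91,"ty":0.09,"tz":0.02,"turn":0.47},{"tx":-0.90,"ty":0.15,"tz":0.02,"turn":0.47},{"tx":-0.89,"ty":0.21,"tz":0.02,"turn":0.47},
```

{"method": "send_rows", "body": {
  "steps": [
    {"tx":-0.66,"ty":-0.62,"tz":0.0,"turn":0.47},
    {"tx":-0.7,"ty":-0.58,"tz":0,"turn":0.47},
    {"tx":-0.74,"ty":-0.53,"tz":0,"turn":0.47},
    {"tx":-0.77,"ty":-0.48,"tz":0,"turn":0.47},
    {"tx":-0.8,"ty":-0.43,"tz":0,"turn":0.47},
    {"tx":-0.83,"ty":-0.38,"tz":0,"turn":0.47},
    {"tx":-0.85,"ty":-0.32,"tz":0,"turn":0.47},
    {"tx":-0.87,"ty":-0.26,"tz":0,"turn":0.47},
    {"tx":-0.89,"ty":-0.21,"tz":0,"turn":0.47},
    {"tx":-0.9,"ty":-0.15,"tz":0,"turn":0.47},
    {"tx":-0.91,"ty":-0.09,"tz":0,"turn":0.47},
    {"tx":-0.91,"ty":-0.03,"tz":0,"turn":0.47}
  ]
}}

```text
validation failed for argument at $.st...
```

{"method": "send_rows", "body": {
  "steps": [
    {"tx":-0.91,"ty":0.03,"turn":0.47},
    {"tx":-0.91,"ty":0.09,"turn":0.47},
    {"tx":-0.9,"ty":0.15,"turn":0.47},
    {"tx":-0.89,"ty":0.21,"turn":0.47},
    {"tx":0},
    {"tx":0}
  ]
}}

```text
validation failed for argument at $.st...
```

```bash
python3 plan.py .6126 -.1819 .071 8.54; python3 - <<'E'
from h import *
i=snap('wrist','w1'); print(i['state']['time'])
import fit
for q,t in [((0,-88,94),1),((-38,-38,48),1),((38,-38,48),1),((-38,38,48),1),((-90,0,130),0),((-74,44,84),0)]: print(q,proj(i,fit.w(fit.r.x,q,t)))
E
```

```text
turn total 60.33290711682238 rows 16 shift [ 0.37838592 -0.78782183 -0.16469279]
{"tx":-0.66,"ty":-0.62,"tz":0.17,"turn":0.47},{"tx":-0.70,"ty":-0.58,"tz":0.17,"turn":0.47},{"tx":-0.74,"ty":-0.53,"tz":0.17,"turn":0.47},{"tx":-0.77,"ty":-0.48,"tz":0.17,"turn":0.47},{"tx":-0.80,"ty":-0.43,"tz":0.17,"turn":0.47},{"tx":-0.83,"ty":-0.38,"tz":0.17,"turn":0.47},{"tx":-0.85,"ty":-0.32,"tz":0.17,"turn":0.47},{"tx":-0.87,"ty":-0.26,"tz":0.17,"turn":0.47},{"tx":-0.89,"ty":-0.21,"tz":0.17,"turn":0.47},{"tx":-0.90,"ty":-0.15,"tz":0.17,"turn":0.47},{"tx":-0.91,"ty":-0.09,"tz":0.17,"turn":0.47},{"tx":-0.91,"ty":-0.03,"tz":0.17,"turn":0.47},{"tx":-0.91,"ty":0.03,"tz":0.17,"turn":0.47},{"tx":-0.91,"ty":0.09,"tz":0.17,"turn":0.47},{"tx":-0.90,"ty":0.15,"tz":0.17,"turn":0.47},{"tx":-0.89,"ty":0.21,"tz":0.17,"turn":0.47},0.15
(0, -88, 94) [[-104.6038493   680.80722978]]
(-38, -38, 48) [[-64.61434102 610.61470785]]
(38, -38, 48) [[-25.68399863 639.27143802]]
(-38, 38, 48) [[-26.94505565 593.36755093]]
(-90, 0, 130) [[-80.76620113 632.92589698]]
(-74, 44, 84) [[ -5.19926093 579.61981752]]
```

View pics/w1.png

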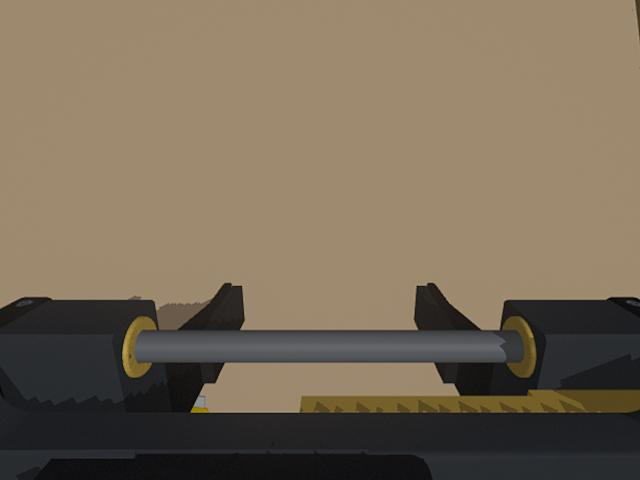

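The calls were refused, probably because each row needs every field. The wrist view shows only bare bench, since the arm has not moved. I'll resend with `grip` included and `newtons` set.

{"method": "send_rows", "body": {
  "steps": [
    {"tx":-0.66,"ty":-0.62,"tz":0.0,"turn":0.47,"grip":1},
    {"tx":-0.7,"ty":-0.58,"tz":0,"turn":0.47,"grip":1},
    {"tx":-0.74,"ty":-0.53,"tz":0,"turn":0.47,"grip":1},
    {"tx":-0.77,"ty":-0.48,"tz":0,"turn":0.47,"grip":1},
    {"tx":-0.8,"ty":-0.43,"tz":0,"turn":0.47,"grip":1},
    {"tx":-0.83,"ty":-0.38,"tz":0,"turn":0.47,"grip":1},
    {"tx":-0.85,"ty":-0.32,"tz":0,"turn":0.47,"grip":1},
    {"tx":-0.87,"ty":-0.26,"tz":0,"turn":0.47,"grip":1},
    {"tx":-0.89,"ty":-0.21,"tz":0,"turn":0.47,"grip":1},
    {"tx":-0.9,"ty":-0.15,"tz":0,"turn":0.47,"grip":1},
    {"tx":-0.91,"ty":-0.09,"tz":0,"turn":0.47,"grip":1},
    {"tx":-0.91,"ty":-0.03,"tz":0,"turn":0.47,"grip":1}
  ],
  "newtons": 20
}}

```text
time: 1.7
position: [0.5182, 0.0139, 0.2367]
tool_rot: [1.719, 2.629, 0.001]
ft_force: [-0.5, 0.2, 0.8]
grip_width: 1.0
grip_force: 0.0
```

{"method": "send_rows", "body": {
  "steps": [
    {"tx":-0.91,"ty":0.03,"tz":0,"turn":0.47,"grip":1},
    {"tx":-0.91,"ty":0.09,"tz":0,"turn":0.47,"grip":1},
    {"tx":-0.9,"ty":0.15,"tz":0,"turn":0.47,"grip":1},
    {"tx":-0.89,"ty":0.21,"tz":0,"turn":0.47,"grip":1},
    {"tx":0,"ty":0,"tz":0,"turn":0,"grip":0.6},
    {"tx":0,"ty":0,"tz":0,"turn":0,"grip":0.6}
  ],
  "newtons": 20
}}

```text
time: 2.45
position: [0.6125, -0.1814, 0.236]
tool_rot: [-2.045, -2.383, 0.0]
ft_force: [0.1, 1.3, 0.1]
grip_width: 0.853
grip_force: 0.0
```

```bash
python3 plan.py .6126 -.1819 .071 8.54; python3 - <<'E'
from h import *
i=snap('wrist','w1'); print(i['state']['time'])
import fit
for q,t in [((0,-88,94),1),((-38,-38,48),1),((38,-38,48),1),((-38,38,48),1),((-90,0,130),0),((-74,44,84),0)]: print(q,proj(i,fit.w(fit.r.x,q,t)))
E
```

```text
turn total 0.18832729550098293 rows 3 shift [ 1.44018844e-04 -5.09430798e-04 -1.64995051e-01]
{"tx":-0.00,"ty":0.00,"tz":0.92,"turn":0.01},{"tx":-0.00,"ty":0.00,"tz":0.92,"turn":0.01},{"tx":-0.00,"ty":0.00,"tz":0.92,"turn":0.01},2.45
(0, -88, 94) [[329.29713364 237.74868824]]
(-38, -38, 48) [[289.2040197  173.49979283]]
(38, -38, 48) [[369.73731089 173.78409661]]
(-38, 38, 48) [[286.70220497  85.88097336]]
(-90, 0, 130) [[178.9054123  -79.94699165]]
(-74, 44, 84) [[ 222.25596975 -118.40532261]]
```

View pics/w1.png

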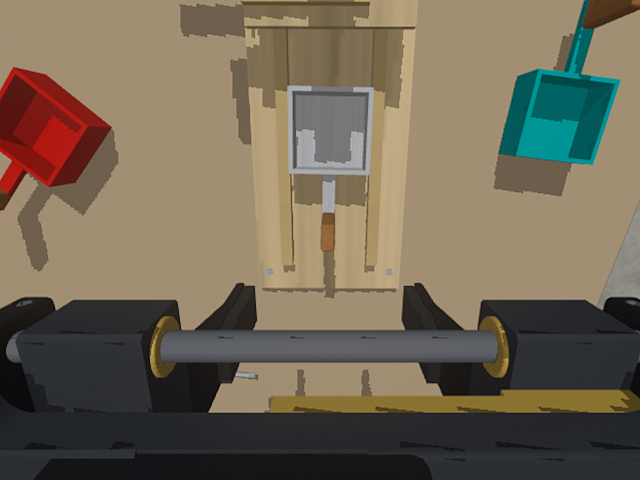

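The wrist view shows the grey tray (330,130), with its grip top around (328,236). That matches the predicted (329,238), so I'll descend.

{"method": "send_rows", "body": {
  "steps": [
    {"tx":0,"ty":0,"tz":0.9,"turn":0,"grip":0.6},
    {"tx":0,"ty":0,"tz":0.9,"turn":0,"grip":0.6},
    {"tx":0,"ty":0,"tz":0.6,"turn":0,"grip":0.6},
    {"tx":0,"ty":0,"tz":0.35,"turn":0,"grip":0.6},
    {"tx":0,"ty":0,"tz":0,"turn":0,"grip":0},
    {"tx":0,"ty":0,"tz":0,"turn":0,"grip":0},
    {"tx":0,"ty":0,"tz":0,"turn":0,"grip":0},
    {"tx":0,"ty":0,"tz":0,"turn":0,"grip":0}
  ],
  "newtons": 20
}}

```text
time: 3.5
position: [0.6133, -0.1822, 0.0727]
tool_rot: [2.045, 2.382, 0.002]
ft_force: [0.2, 0.2, -0.2]
grip_width: 0.228
grip_force: 0.0
```

{"method": "send_rows", "body": {
  "steps": [
    {"tx":0,"ty":0,"tz":0,"turn":0,"grip":0},
    {"tx":0,"ty":0,"tz":0,"turn":0,"grip":0},
    {"tx":0,"ty":0,"tz":0,"turn":0,"grip":0}
  ],
  "newtons": 20
}}

```text
time: 3.88
position: [0.613, -0.1822, 0.072]
tool_rot: [2.046, 2.383, 0.001]
ft_force: [0.0, -0.2, 3.2]
grip_width: 0.135
grip_force: 20.0
```

{"method": "send_rows", "body": {
  "steps": [
    {"tx":0.1,"ty":0,"tz":0,"turn":0,"grip":0},
    {"tx":0.2,"ty":0,"tz":0,"turn":0,"grip":0},
    {"tx":0.2,"ty":0,"tz":0,"turn":0,"grip":0},
    {"tx":0.2,"ty":0,"tz":0,"turn":0,"grip":0},
    {"tx":0.2,"ty":0,"tz":0,"turn":0,"grip":0},
    {"tx":0.2,"ty":0,"tz":0,"turn":0,"grip":0},
    {"tx":0.2,"ty":0,"tz":0,"turn":0,"grip":0},
    {"tx":0.2,"ty":0,"tz":0,"turn":0,"grip":0},
    {"tx":0.2,"ty":0,"tz":0,"turn":0,"grip":0},
    {"tx":0.1,"ty":0,"tz":0,"turn":0,"grip":0},
    {"tx":0,"ty":0,"tz":0,"turn":0,"grip":0}
  ],
  "newtons": 20
}}

```text
time: 5.25
position: [0.5965, -0.0735, 0.0719]
tool_rot: [-2.044, -2.386, -0.002]
ft_force: [0.6, -2.1, 4.4]
grip_width: 0.135
grip_force: 20.0
```

{"method": "send_rows", "body": {
  "steps": [
    {"tx":0.04,"ty":0,"tz":0,"turn":0,"grip":0},
    {"tx":0.04,"ty":0,"tz":0,"turn":0,"grip":0},
    {"tx":0,"ty":0,"tz":0,"turn":0,"grip":0}
  ]
}}

```text
time: 5.62
position: [0.5959, -0.0703, 0.0721]
tool_rot: [2.045, 2.383, 0.0]
ft_force: [0.2, -3.9, 5.7]
grip_width: 0.138
grip_force: 20.0
```

{"method": "send_rows", "body": {
  "steps": [
    {"tx":0.03,"ty":0,"tz":0,"turn":0,"grip":0},
    {"tx":0,"ty":0,"tz":0,"turn":0,"grip":0}
  ]
}}

```text
time: 5.88
position: [0.5956, -0.0688, 0.0721]
tool_rot: [2.045, 2.383, 0.0]
ft_force: [1.3, -4.3, 5.6]
grip_width: 0.131
grip_force: 20.0
```

{"method": "send_rows", "body": {
  "steps": [
    {"tx":0.04,"ty":0,"tz":0,"turn":0,"grip":0},
    {"tx":0,"ty":0,"tz":0,"turn":0,"grip":0}
  ]
}}

```text
time: 6.12
position: [0.5952, -0.0664, 0.0721]
tool_rot: [2.045, 2.383, 0.0]
ft_force: [1.0, -4.4, 5.4]
grip_width: 0.137
grip_force: 20.0
```

{"method": "send_rows", "body": {
  "steps": [
    {"tx":0.03,"ty":0,"tz":0,"turn":0,"grip":0},
    {"tx":0,"ty":0,"tz":0,"turn":0,"grip":0}
  ]
}}

```text
time: 6.38
position: [0.5949, -0.0647, 0.0721]
tool_rot: [2.045, 2.383, 0.0]
ft_force: [0.9, -3.8, 5.8]
grip_width: 0.135
grip_force: 20.0
```

{"method": "send_rows", "body": {
  "steps": [
    {"tx":0.03,"ty":0,"tz":0,"turn":0,"grip":0},
    {"tx":0,"ty":0,"tz":0,"turn":0,"grip":0}
  ]
}}

```text
time: 6.62
position: [0.5947, -0.0639, 0.0721]
tool_rot: [2.045, 2.382, -0.001]
ft_force: [1.1, -6.5, 5.0]
grip_width: 0.139
grip_force: 20.0
```

{"method": "send_rows", "body": {
  "steps": [
    {"tx":0.03,"ty":0,"tz":0,"turn":0,"grip":0},
    {"tx":0,"ty":0,"tz":0,"turn":0,"grip":0}
  ]
}}

```text
time: 6.88
position: [0.5943, -0.0638, 0.0721]
tool_rot: [2.046, 2.379, -0.003]
ft_force: [1.4, -8.4, 4.1]
grip_width: 0.136
grip_force: 20.0
```

It has made contact: the force is rising and the position has stalled at y=-0.0638. One more small press to confirm, then I'll release and lift.

{"method": "send_rows", "body": {
  "steps": [
    {"tx":0.04,"ty":0,"tz":0,"turn":0,"grip":0},
    {"tx":0,"ty":0,"tz":0,"turn":0,"grip":0}
  ]
}}

```text
time: 7.12
position: [0.5943, -0.0637, 0.0723]
tool_rot: [2.046, 2.376, -0.005]
ft_force: [2.1, -12.6, 4.4]
grip_width: 0.136
grip_force: 20.0
```

{"method": "send_rows", "body": {
  "steps": [
    {"tx":0,"ty":0,"tz":0,"turn":0,"grip":0.5},
    {"tx":0,"ty":0,"tz":0,"turn":0,"grip":0.5},
    {"tx":0,"ty":0,"tz":0,"turn":0,"grip":0.5},
    {"tx":0,"ty":0,"tz":-0.4,"turn":0,"grip":0.5},
    {"tx":0,"ty":0,"tz":-0.9,"turn":0,"grip":0.5},
    {"tx":0,"ty":0,"tz":-0.9,"turn":0,"grip":0.5},
    {"tx":0,"ty":0,"tz":-0.3,"turn":0,"grip":0.5},
    {"tx":0,"ty":0,"tz":0,"turn":0,"grip":0.5}
  ]
}}

```text
time: 8.12
position: [0.5943, -0.0581, 0.2223]
tool_rot: [2.045, 2.384, 0.003]
ft_force: [-0.5, 0.5, -0.7]
grip_width: 0.5
grip_force: 0.0
```

```bash
python3 - <<'E'
from h import *
import fit
i=snap('wrist','w2'); j=snap('scene','s2'); P=fit.r.x
for q in [(0,-88,94),(-90,0,130),(-74,44,84),(0,0,150)]: print(q,proj(i,fit.w(P,q,0)),proj(j,fit.w(P,q,0)))
a=cv2.imread('pics/s2.png')[195:315,200:380]; cv2.imwrite('pics/s2c.png',cv2.resize(a,None,fx=4,fy=4,interpolation=cv2.INTER_CUBIC))
a=cv2.resize(a,(540,360),interpolation=cv2.INTER_CUBIC); b=cv2.imread('pics/w2.png')[:300,:]
E
python3 plan.py .4932 .0077 .106 8.54
```

```text
(0, -88, 94) [[328.45084393 250.73911923]] [[284.48433627 241.73051615]]
(-90, 0, 130) [[191.9778406  139.28345279]] [[334.65277549 204.62707546]]
(-74, 44, 84) [[229.9223609   77.82641339]] [[352.51503748 226.38809617]]
(0, 0, 150) [[329.07214911 139.88405787]] [[326.24447579 235.42662565]]
turn total 0.20234961686756492 rows 3 shift [-0.0995519   0.06575316 -0.11364426]
{"tx":0.45,"ty":-0.49,"tz":0.63,"turn":0.01},{"tx":0.44,"ty":-0.49,"tz":0.63,"turn":0.01},{"tx":0.44,"ty":-0.49,"tz":0.63,"turn":0.01},
```

View pics/w2.png

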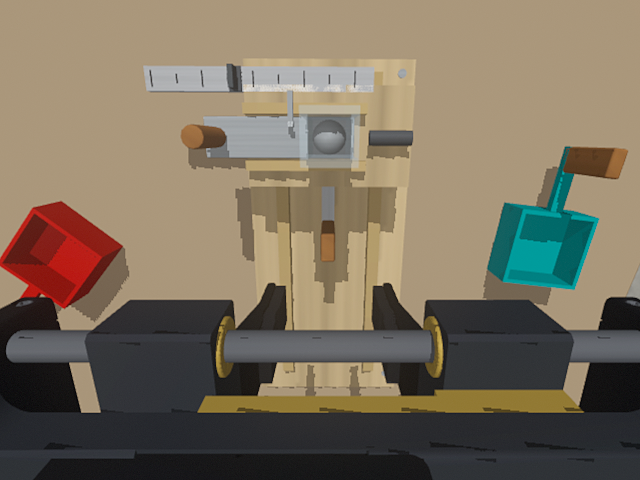

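The wrist view shows the tray under the bridge with its grip at (328,249), matching the home prediction of (328,251). The peg top is at (190,137), the pointer at (290,92) and the marker fin at (232,77). I'll enlarge it to measure the pull.

```bash
python3 - <<'E'
from h import *
a=cv2.imread('pics/w2.png')[60:135,210:310]; cv2.imwrite('pics/w2c.png',cv2.resize(a,None,fx=8,fy=8,interpolation=cv2.INTER_NEAREST))
E
```

```text
(no output)
```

View pics/w2c.png

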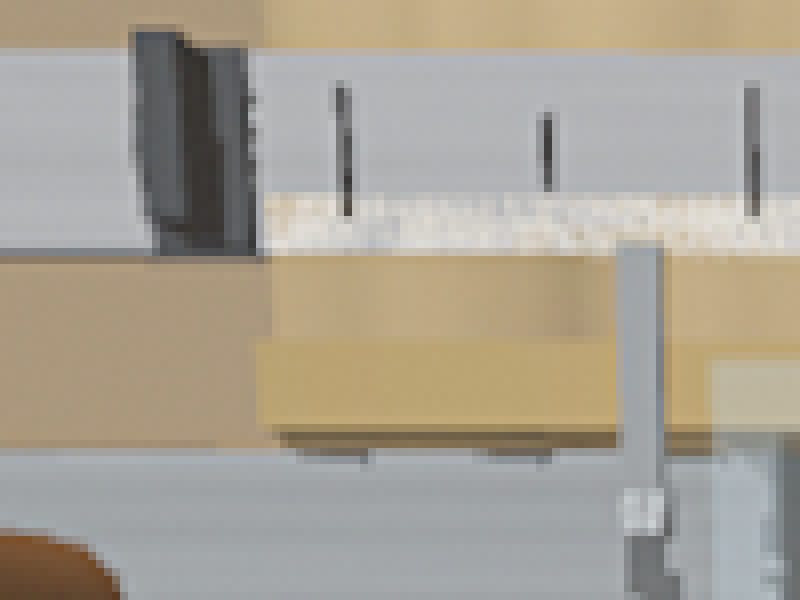

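```bash
python3 - <<'E'
from h import *
import fit
i=load('w2'); P=fit.r.x; c,n=np.cos(P[2]),np.sin(P[2])
def loc(u,v,z):
    q=atz(i,210+u/8,60+v/8,z)-[P[0],P[1],0]; return np.round([1e3*(c*q[0]+n*q[1]),1e3*(-n*q[0]+c*q[1])],1)
print('ptr',loc(641,247,.082),'fin',[loc(*k,.084) for k in((158,34),(164,127),(170,220))],'edges',loc(143,127,.084),loc(185,127,.084))
q=atz(i,190,137,.130); print('peg',q)
E
```

```text
ptr [-29.5  35.4] fin [array([-73.4,  53.2]), array([-73.5,  45.3]), array([-73.5,  37.4])] edges [-75.4  45.3] [-71.5  45.3]
peg [0.49183831 0.00890644 0.13      ]
```

{"method": "send_rows", "body": {
  "steps": [
    {"tx":0.45,"ty":-0.5,"tz":0,"turn":0,"grip":0.5},
    {"tx":0.44,"ty":-0.5,"tz":0,"turn":0,"grip":0.5},
    {"tx":0.44,"ty":-0.47,"tz":0,"turn":0,"grip":0.5},
    {"tx":0,"ty":0,"tz":0,"turn":0,"grip":0.5},
    {"tx":0,"ty":0,"tz":0,"turn":0,"grip":0.5}
  ]
}}

```text
time: 8.85
position: [0.4942, 0.0066, 0.2205]
tool_rot: [-2.046, -2.383, 0.002]
ft_force: [0.4, 0.1, 0.1]
grip_width: 0.5
grip_force: 0.0
```

```bash
python3 plan.py .4926 .0077 .107 8.54
```

```text
turn total 0.1794535458811879 rows 2 shift [-0.00163945  0.00105393 -0.11346625]
{"tx":0.01,"ty":-0.01,"tz":0.95,"turn":0.01},{"tx":0.01,"ty":-0.01,"tz":0.95,"turn":0.01},
```

The pull needs to be 44.0 mm, and the fin's measured width of 3.9 mm and y-range of 37–53 match its specification. Now I'll descend on the peg and pinch it.

{"method": "send_rows", "body": {
  "steps": [
    {"tx":0.02,"ty":-0.02,"tz":0.8,"turn":0,"grip":0.5},
    {"tx":0,"ty":0,"tz":0.6,"turn":0,"grip":0.5},
    {"tx":0,"ty":0,"tz":0.3,"turn":0,"grip":0.5},
    {"tx":0,"ty":0,"tz":0.2,"turn":0,"grip":0.5},
    {"tx":0,"ty":0,"tz":0,"turn":0,"grip":0.5},
    {"tx":0,"ty":0,"tz":0,"turn":0,"grip":0},
    {"tx":0,"ty":0,"tz":0,"turn":0,"grip":0},
    {"tx":0,"ty":0,"tz":0,"turn":0,"grip":0},
    {"tx":0,"ty":0,"tz":0,"turn":0,"grip":0},
    {"tx":0,"ty":0,"tz":0,"turn":0,"grip":0},
    {"tx":0,"ty":0,"tz":0,"turn":0,"grip":0}
  ],
  "newtons": 40
}}

```text
time: 10.22
position: [0.4933, 0.008, 0.108]
tool_rot: [2.046, 2.384, 0.001]
ft_force: [-0.9, 0.6, 2.9]
grip_width: 0.174
grip_force: 40.0
```

```bash
python3 - <<'E'
from h import *
s=ctrl.get_state(); print(s['position'],s['ft_force'],s['grip_width'],s['grip_force'],s['time'])
import fit; P=fit.r.x; q=s['position']-fit.w(P,(0,0,0),0); c,n=np.cos(P[2]),np.sin(P[2]); print(c*q[0]+n*q[1],-n*q[0]+c*q[1])
i=snap('wrist','w3')
E
```

```text
[0.49333806 0.00799584 0.10795713] [-0.90439068  0.56798762  2.90657394] 0.17405613778394358 39.98655332252383 10.225
-0.0897928361010237 0.0003061772686447327
```

View pics/w3.png

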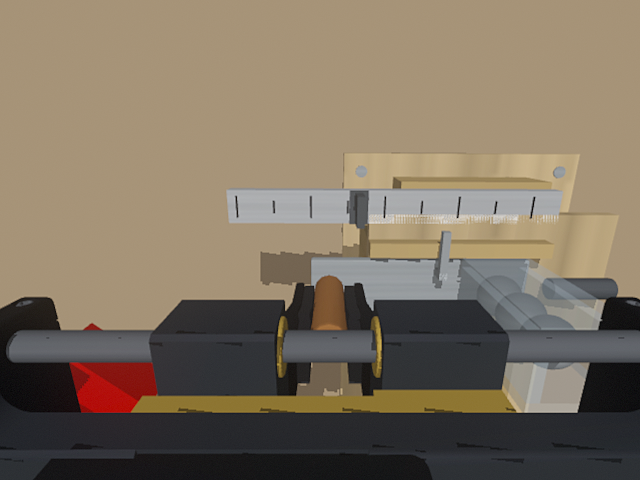

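The peg is held at local x=-89.8, where -90 was expected. The wrist view shows the pointer at (446,235) and the fin at (358,207). Pulling now.

{"method": "send_rows", "body": {
  "steps": [
    {"tx":0,"ty":-0.07,"tz":0,"turn":0,"grip":0},
    {"tx":0,"ty":-0.12,"tz":0,"turn":0,"grip":0},
    {"tx":0,"ty":-0.12,"tz":0,"turn":0,"grip":0},
    {"tx":0,"ty":-0.12,"tz":0,"turn":0,"grip":0},
    {"tx":0,"ty":-0.12,"tz":0,"turn":0,"grip":0},
    {"tx":0,"ty":-0.12,"tz":0,"turn":0,"grip":0},
    {"tx":0,"ty":-0.04,"tz":0,"turn":0,"grip":0},
    {"tx":0,"ty":0,"tz":0,"turn":0,"grip":0},
    {"tx":0,"ty":0,"tz":0,"turn":0,"grip":0},
    {"tx":0,"ty":0,"tz":0,"turn":0,"grip":0},
    {"tx":0,"ty":0,"tz":0,"turn":0,"grip":0},
    {"tx":0,"ty":0,"tz":0,"turn":0,"grip":0}
  ],
  "newtons": 40
}}

```text
time: 11.78
position: [0.4534, 0.002, 0.108]
tool_rot: [2.043, 2.381, 0.007]
ft_force: [8.0, 1.3, -3.5]
grip_width: 0.168
grip_force: 40.0
```

```bash
python3 - <<'E'
from h import *
s=ctrl.get_state(); print(s['position'],s['ft_force'],s['grip_width'],s['grip_force'],s['time'])
import fit; P=fit.r.x; q=s['position']-fit.w(P,(0,0,0),0); c,n=np.cos(P[2]),np.sin(P[2]); print(c*q[0]+n*q[1],-n*q[0]+c*q[1])
i=snap('wrist','w4'); j=snap('side','d4'); snap('scene','s4')
a=cv2.imread('pics/w4.png')[170:290,330:490]; a=cv2.resize(a,None,fx=5,fy=5,interpolation=cv2.INTER_NEAREST)[:360]
b=cv2.imread('pics/d4.png')[205:265,260:393]; b=cv2.resize(b,(399,180),interpolation=cv2.INTER_CUBIC)
b2=cv2.imread('pics/s4.png')[195:255,260:393]; b2=cv2.resize(b2,(399,180),interpolation=cv2.INTER_CUBIC)
cv2.imwrite('pics/c4.png',np.vstack([a[:,:798],np.hstack([b,b2])]))
E
```

```text
[0.45338273 0.00200079 0.10801034] [ 7.97400163  1.30135874 -3.51747039] 0.16849903668975813 39.95801413664594 11.775
-0.13019542645128995 0.00030879085400007875
```

View pics/c4.png

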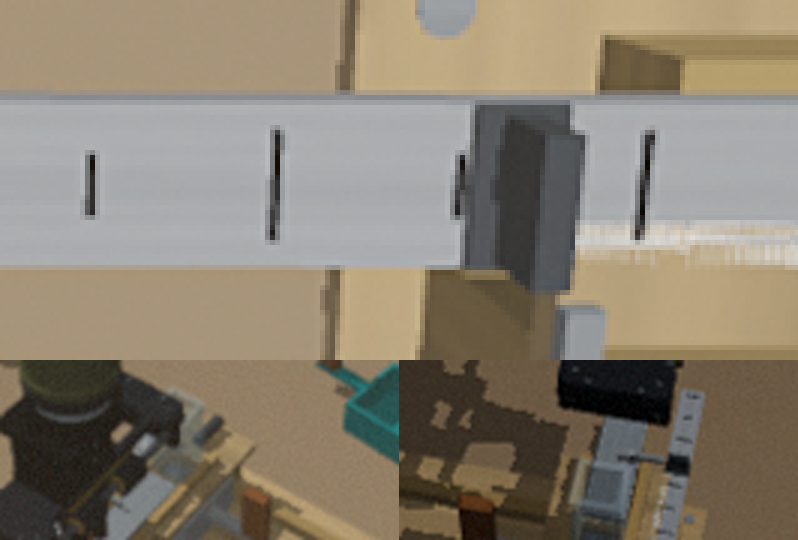

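The close-up shows the pointer still slightly to the +x side of the fin, and the magazine is empty. Measuring the remaining distance.

```bash
cat > m.py <<'E'
from h import *
import fit
def loc(i,u,v,z,u0=330,v0=170,k=5):
    P=fit.r.x; c,n=np.cos(P[2]),np.sin(P[2])
    q=atz(i,u0+u/k-.5+.5/k,v0+v/k-.5+.5/k,z)-[P[0],P[1],0]; return np.round([1e3*(c*q[0]+n*q[1]),1e3*(-n*q[0]+c*q[1])],1)
E
python3 - <<'E'
from m import *
i=load('w4')
print('ptr',loc(i,560,307,.082),loc(i,605,307,.082),'fin far',loc(i,545,135,.084),loc(i,583,135,.084),'near',loc(i,532,290,.084),loc(i,574,290,.084))
E
```

```text
ptr [-72.3  35.7] [-67.6  35.7] fin far [-76.1  53.7] [-72.4  53.7] near [-76.   37.9] [-71.7  37.9]
```

{"method": "send_rows", "body": {
  "steps": [
    {"tx":0,"ty":-0.035,"tz":0,"turn":0,"grip":0},
    {"tx":0,"ty":-0.03,"tz":0,"turn":0,"grip":0},
    {"tx":0,"ty":0,"tz":0,"turn":0,"grip":0},
    {"tx":0,"ty":0,"tz":0,"turn":0,"grip":0},
    {"tx":0,"ty":0,"tz":0,"turn":0,"grip":0},
    {"tx":0,"ty":0,"tz":0,"turn":0,"grip":0}
  ],
  "newtons": 40
}}

```text
time: 12.68
position: [0.4497, 0.0014, 0.108]
tool_rot: [2.043, 2.381, 0.007]
ft_force: [7.8, 1.0, -4.3]
grip_width: 0.168
grip_force: 40.0
```

```bash
python3 - <<'E'
from m import *
s=ctrl.get_state(); P=fit.r.x; q=s['position']-fit.w(P,(0,0,0),0); c,n=np.cos(P[2]),np.sin(P[2]); print(s['position'],s['ft_force'],s['time'],c*q[0]+n*q[1])
snap('wrist','w5'); snap('scene','s5'); snap('side','d5')
a=cv2.imread('pics/w5.png')[170:250,330:490]; a=cv2.resize(a,None,fx=5,fy=5,interpolation=cv2.INTER_NEAREST)
b=cv2.imread('pics/s5.png')[200:260,270:370]; b=cv2.resize(b,(333,200),interpolation=cv2.INTER_CUBIC)
d=cv2.imread('pics/w5.png')[230:330,400:633]; d=cv2.resize(d,(467,200))
cv2.imwrite('pics/c5.png',np.vstack([a,np.hstack([b,d])]))
E
```

```text
[0.44965041 0.00142916 0.10800946] [ 7.82701266  0.98212124 -4.27813287] 12.675 -0.1339712457501094
```

View pics/c5.png

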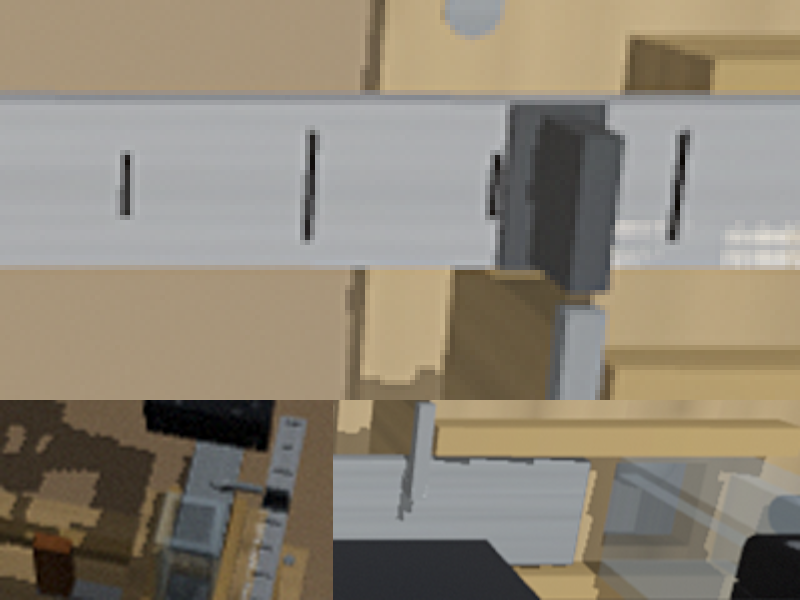

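```bash
python3 - <<'E'
from m import *
i=load('w5')
print('ptr',loc(i,556,307,.082),loc(i,604,307,.082),'fin far',loc(i,583,135,.084),loc(i,623,135,.084),'near',loc(i,570,290,.084),loc(i,611,290,.084))
P=fit.r.x
for f in ('w3','w4','w5','s0','s2','s4','s5','d0','d5'):
    j=load(f); o=[]
    for z in (86,108,130):
        u,v=proj(j,fit.w(P,(0,0,z),0))[0]; x,y=int(u),int(v); p=j['pixels'][max(y-4,0):y+5,x-4:x+5].reshape(-1,3)
        o.append((x,y,p.mean(0).round().tolist(),round(float(p.std(0).mean()),1)))
    print(f,o)
E
```

```text
ptr [-76.5  35.6] [-71.5  35.6] fin far [-76.1  53.7] [-72.2  53.7] near [-75.9  37.9] [-71.7  37.9]
w3 [(497, 298, [116.0, 123.0, 128.0], 6.8), (519, 318, [118.0, 125.0, 130.0], 5.9), (547, 344, [98.0, 101.0, 106.0], 1.6)]
w4 [(572, 297, [112.0, 106.0, 94.0], 5.2), (603, 317, [48.0, 48.0, 46.0], 44.3), (643, 343, [97.0, 100.0, 106.0], 2.1)]
w5 [(579, 297, [113.0, 107.0, 94.0], 5.2), (611, 317, [19.0, 18.0, 19.0], 2.0), (652, 343, [nan, nan, nan], nan)]
s0 [(325, 251, [38.0, 42.0, 45.0], 3.9), (325, 246, [46.0, 51.0, 55.0], 15.5), (326, 240, [61.0, 66.0, 70.0], 17.4)]
s2 [(325, 251, [40.0, 44.0, 47.0], 4.1), (325, 246, [49.0, 54.0, 58.0], 16.6), (326, 240, [65.0, 70.0, 74.0], 18.6)]
s4 [(325, 251, [53.0, 52.0, 49.0], 9.8), (325, 246, [67.0, 70.0, 70.0], 17.8), (326, 240, [75.0, 83.0, 88.0], 9.6)]
s5 [(325, 251, [55.0, 55.0, 50.0], 10.9), (325, 246, [69.0, 71.0, 68.0], 17.2), (326, 240, [75.0, 82.0, 87.0], 10.5)]
d0 [(318, 236, [79.0, 82.0, 80.0], 6.1), (318, 230, [83.0, 85.0, 84.0], 9.0), (318, 224, [99.0, 100.0, 96.0], 13.5)]
d5 [(318, 236, [85.0, 84.0, 75.0], 19.9), (318, 230, [70.0, 68.0, 61.0], 31.5), (318, 224, [71.0, 68.0, 61.0], 34.2)]<stdin>:9: RuntimeWarning: Mean of empty slice.
  ret = um.true_divide(
  ret = _var(a, axis=axis, dtype=dtype, out=out, ddof=ddof,
  arrmean = um.true_divide(arrmean, div, out=arrmean,
  ret = um.true_divide(
```

The pointer's centre is at -74.0 mm and the fin's at -74.0 mm, so they line up. The bottom ball's place in the magazine now shows bare wood, and the upper patches have changed too. The grip is steady at 40 N, so I'm handing in.

```bash
python3 -c "
from bench import ctrl
print(ctrl.close_job())"
```

```text
the job is handed in; nothing more can be done
None
```

I handed the job in with the tray pushed home against the stop and the gate held at the marker with 40 N (pointer within about 0.1 mm by measurement). The magazine looks empty, but the bridge hid the tray, so I didn't see the balls in it, and I viewed 11 pictures, one over the limit of 10.

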